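Uncap the light detector and hold its shutter open at the mark

TASK

Lift the loose dust cap off the port on top of the light detector and set it, knob up, down into the round recess of the cap holder. Only then pull the detector's spring-return shutter out by its upright handle until the pointer on the shutter's carriage is level with the pointer of the clip beside the rail, and finish there, still holding the shutter against its spring (it closes if let go). Leave the beaker and the slide box standing where they are.

Things in the scene. Friction and masses are not known exactly. Their poses are not given: they have to be found in the camera images.
- detector: Light detector, fixed. Grey box 100 x 90 x 60 mm high; origin: centre of its underside, on the table. Its own -x side is the front: from there an aluminium rail 48 mm wide, 20 mm high runs out to x = -211 mm, with an end stop 34 mm high at x = -204 to -210 mm. The shutter slides out along the rail, to the detector's -x. Its yaw is within 0.3 rad, so the rail points roughly at the robot.
- port (a point): Centre of the top of the detector's port, a plain tube end 37 mm in diameter that stands 10 mm proud of the box top (so this point is 70 mm above the table, 10 mm behind the box centre). The dust cap sits over it at the start.
- dust_cap: Loose black cap, 40 to 85 g. Skirt 48 mm in diameter, 15 mm high (41 mm bore, 12 mm deep, loose over the port); on it a round grip knob 32 mm in diameter, from 15 to 34 mm above the skirt's lower rim. Origin: centre of the lower rim; z up through the knob. It starts resting on the detector's box top (60 mm above the table) and lifts straight up off the port.
- cap_holder: Cap holder, fixed: aluminium plate 84 x 84 x 6 mm with a round raised ring, outer diameter 68 mm, inner diameter 56 mm, top 16 mm above the table. It stands either left or right of the detector's rail. Origin: centre of its underside, on the table.
- holder_floor (a point): Centre of the floor of the holder's recess, 6 mm above the table; the recess is 10 mm deep. z up. The cap's skirt goes in here.
- shutter: Carriage on the rail with an upright black handle: flat grip 12 mm thick (along the slide), 36 mm wide across it. Origin: under the handle's centre, on the rail top (20 mm above the table); axes as the detector's. The handle's top is 58 mm above it; the carriage block, 32 x 34 mm, reaches to 13 mm above it. Closed, it lies 115 mm in front of the detector's centre. It travels 50 mm out, to the detector's -x.
- shutter_top (a point): Centre of the top of the shutter's handle, 78 mm above the table; moves with the shutter. A spring pulls the shutter closed: about 3.5 N when closed, rising by 1 N per 10 mm, plus 0.4 N friction; it springs shut when let go. Closed, the handle's centre is 65 mm from the box front.
- shutter_index (a point): Tip of the small steel pointer on the carriage's side (the detector's -y side), level with the handle's centre along the slide, 25 mm off the rail's centre line; moves with the shutter.
- mark_clip: Black clip 14 x 16 x 33 mm high fixed beside the rail on the detector's -y side, with a small steel pointer on top aimed at the rail. It is the mark. Origin: under its centre, on the table; same axes as the detector, its pointer at its own x = 0. It stands 20 to 40 mm further out along the rail than the closed shutter's pointer.
- beaker_50: Small clear beaker 48 mm in diameter, 58 mm high, loose; stands across the rail from the cap holder. Bystander. Origin: centre of its underside.
- slide_box: Grey slide box 71 x 98 x 37 mm, loose, at the detector's right. Bystander. Origin: centre of its underside.
Mind the look-alikes: they are no part of the job. Leave any green or turquoise look-alike of the dust_cap alone.

How it is judged:
On the way, in this order (a step that is already met when the one before it is completed fails the run):
1. the cap is lifted clear of the port (z of dust_cap in the frame of port above 0.01 m and contact force between the fingers and dust_cap above 0.1 N), for 0.1 s.
2. the cap lies knob up on the floor of the holder's recess, let go (horizontal distance between dust_cap and holder_floor below 0.007 m and z of dust_cap in the frame of holder_floor below 0.003 m and angle between dust_cap's own z axis and vertical below 0.1 rad and contact force between the fingers and dust_cap below 0.1 N), for 0.3 s.
3. the shutter is pulled out to the mark and held by the fingers (x of shutter_index in the frame of mark_clip between -0.004 and 0.004 m and contact force between the fingers and shutter above 1.5 N), for 0.3 s.
At the end, for the whole second after the job is handed in: The fingers hold the shutter (more than 1.5 N of contact), at rest, with its pointer within 4 mm of the clip's pointer along the rail, while the cap lies released, knob up and level (within 0.1 rad), within 3 mm of the floor of the holder's recess and centred in it within 7 mm (all of step 2 and all of step 3 and linear speed of shutter below 0.01 m/s and contact force between dust_cap and shutter below 0.1 N and linear speed of dust_cap below 0.02 m/s); the arm keeps its last pose, push and grip.
It fails at once if the shutter is pulled open by more than 10 mm before the cap lies in the holder (x of shutter in the frame of detector below -0.125 m and not (horizontal distance between dust_cap and holder_floor below 0.007 m and z of dust_cap in the frame of holder_floor below 0.003 m and angle between dust_cap's own z axis and vertical below 0.1 rad)).
It fails at once if the beaker or the slide box is shifted by more than 25 mm or tipped over (distance of any of beaker_50, slide_box from where it was at the start of the episode above 0.025 m or angle between any of beaker_50, slide_box's own z axis and vertical above 0.5 rad).
It also fails if it takes over 51 s, if anything falls off the work surface, if the arm or the gripper's body presses on something with over 40 N, if the wrist force passes 120 N, or if a joint passes its speed limit or range.

ROBOT

A 6-joint arm with a two-finger parallel gripper is mounted at the origin on the work surface; the furniture and walls round the work are solid. World frame = base frame: x ahead of the robot, y to its left, z up, the work surface at z = 0. Lengths are in m, angles in rad, forces in N, time in s.
With the tool pointing down it reaches from about 0.35 to 0.775 m from the base axis. Payload 5.5 kg.
Tool frame: the origin (TCP) lies at the very end of the fingers, on their centre line; the grasp point (between the pads) lies 19 mm behind it; z points along the fingers, y is the line along which they close (so a half turn about z gives the same grasp; the last joint's range is limited). The gripper opens to 85 mm and grips with 20 to 120 N. Pads are 22 mm wide; open, the fingers measure 114 mm over their backs; the gripper's body (76 mm by 85 mm) begins 54 mm behind the grasp point. The pads swing forward as they close: fully open they stand 13 mm farther back than shut.
Start: joints at [-1.245, 0.313, 0.046, 1.304, 0, 1.431], TCP at [0.258, -0.514, 0.204] pointing down, gripper open.
Joint ranges: [-2.76, 2.76], [-0.86, 1.69], [-1.03, 1.26], [-2.2, 2.34], [-1.47, 1.5], [-3.14, 3.14]. Speed limits (rad/s): [2.57, 2.57, 3.14, 3.14, 3.14, 3.14].

INTERFACE

Orientations are given as a unit quaternion [w, x, y, z].
In Python, from workcell import env gives the robot as it stands. The module is installed in compiled form; this text tells all that it offers.
- The arm moves only by the tool jog_arm, never from a script. Its arguments are lists of equal length, an entry for each row: "gripper": the opening, from 0 (shut) to 1 (fully open); "offset": the shift along the world's x, y, z in cm, a list of three; "twist": the turn about the world's z in degrees. In form: {"gripper": [gripper, ...], "offset": [[dx, dy, dz], ...], "twist": [twist, ...]}. A call has exactly 8 rows; each row is the pose to reach, as a shift and turn from the pose commanded when the call began; what a row does not reach only later rows make up. A row lasts 1/8 s, in which the tool goes at most 62.5 mm and 10.7 degrees, less where a joint would pass 70% of its speed; a pose out of reach is approached as far as the arm can. A call with a gripper value outside its range is refused whole. The fingers move at their own pace and stop on an object; "squeeze" is the grip in N (left out, the last holds). Time passes only in rows, so rows that repeat a pose let the fingers close, or fill a call up. It gives the time, the measured TCP pose, the force, the opening and the grip force at its end, in the units of the state.
- env.get_state(): the state, without advancing time (a new reading comes with each control period).
- env.read_camera(name): name is "scene" or "top" or "wrist"; returns a dict with "image" (480x640x3 uint8, red, green, blue), "z_map" (480x640 float32, m along the optical axis (not along the pixel's ray), 0 where there is no reading), "fovy" (degrees; the focal length in pixels is half the picture's height over the tangent of half this angle, whatever the lens; pixels are square), "cx", "cy" (the principal point, pixels), "distortion" ([k1, k2, p1, p2, k3] as OpenCV has them; the pictures are not rectified), "cam_to_world" (4x4, takes a point from camera to world coordinates). Camera axes: x right, y up, looking along -z (the intrinsics and any distortion apply to the point x, -y, -z); pixel columns grow to the right and rows downward; lengths in m; the calibration is good to about 2 mm. A picture is of the moment at which its call begins.
- env.hand_in(): hands the job in; it is judged then, once.
The state is a dict: "clock": time; "joint_pos": joint angles; "qvel": joint speeds; "tau": joint torques, N m; "tcp_pos": TCP position; "orientation": TCP orientation; "wrist_force": force on the tool from outside, world axes, zero at the start; "ft_torque": the same for the moment, N m; "finger_gap": finger opening in m; "grip_force": force on a finger pad.
Only numpy, scipy, OpenCV 4.12 (cv2) and the standard library are available. Lean on these libraries where they do the work, as an engineer would, in place of code of your own. Each camera call takes 0.05 s, during which the arm holds its last target. There are 200 camera calls.

## Working session

There is one attempt and no reset: what is moved stays moved. The work goes in short steps, Python scripts to look and compute and a tool call to move; the robot and the scene stay as the last step left them, time stands still between calls to the robot, and variables do not carry over. Pictures are saved under pics/ and viewed, at most 13 in all, crops included, and the job is handed in when it is done.

Besides the shell and the picture viewer there is one more tool, called after "Call:" by a JSON object that holds its "op" and its "data", one argument or row to a line. jog_arm: Moves the arm, as the interface text tells. Its arguments: {"type":"object","properties":{"gripper":{"type":"array"},"offset":{"type":"array"},"twist":{"type":"array"},"squeeze":{"type":"number"}},"required":["gripper","offset","twist"]}

```bash
mkdir -p pics; cat > h.py <<'E'
import numpy as np, cv2
from workcell import env
def snap(name,fn=None):
    c=env.read_camera(name)
    np.savez('%s.npz'%(fn or name),**{k:np.array(v) for k,v in c.items()})
    if fn: cv2.imwrite('pics/%s.png'%fn,c['image'][:,:,::-1])
    return c
def load(fn): return dict(np.load('%s.npz'%fn))
def ray(c,u,v):
    f=240/np.tan(np.radians(float(c['fovy']))/2)
    K=np.array([[f,0,float(c['cx'])],[0,f,float(c['cy'])],[0,0,1]])
    p=cv2.undistortPoints(np.array([[[u,v]]],float),K,np.array(c['distortion'],float)).ravel()
    T=c['cam_to_world']; return T[:3,3],T[:3,:3]@np.array([p[0],-p[1],-1])
def atz(c,u,v,z):
    o,d=ray(c,u,v); return o+d*(z-o[2])/d[2]
def dep(c,u,v):
    o,d=ray(c,u,v); return o+d*float(c['z_map'][int(round(v)),int(round(u))])
E
python3 - <<'E'
from h import *
snap('top','top0');snap('scene','scene0');print(env.get_state())
E
```

```text
{'clock': 0.1, 'joint_pos': array([-1.24462384e+00,  3.13926116e-01,  4.50901442e-02,  1.30360325e+00,
       -2.17628024e-05,  1.43124114e+00]), 'qvel': array([-5.44029475e-04,  3.15243398e-04,  2.89252825e-03,  9.94004406e-04,
       -1.68704016e-03, -5.89774392e-05]), 'tau': array([ 3.39200516e-03, -4.81725740e+01,  2.99243116e+01,  1.26956697e-02,
       -3.15963439e-05,  1.27390450e-06]), 'tcp_pos': array([ 0.25806235, -0.51327469,  0.20339662]), 'orientation': array([-8.16861285e-04,  9.73009182e-01,  2.30764936e-01, -8.73711423e-05]), 'wrist_force': array([ 0.40674114, -0.08659954,  0.28661251]), 'ft_torque': array([ 0.01700798, -0.04950707,  0.02877563]), 'grip_force': 0.0, 'finger_gap': 0.08538734209584095}
```

View pics/top0.png

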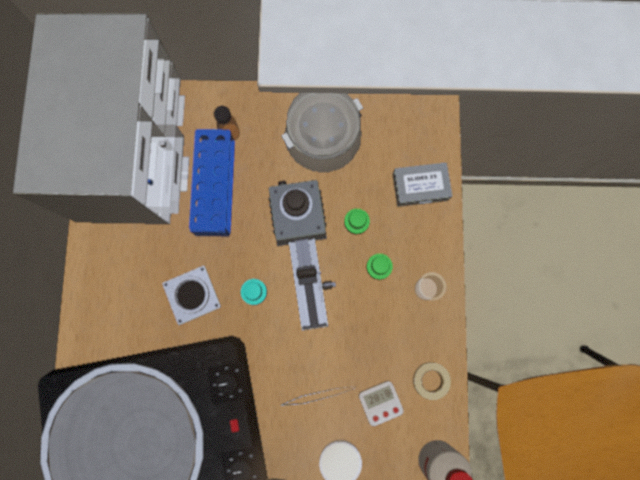

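View pics/scene0.png

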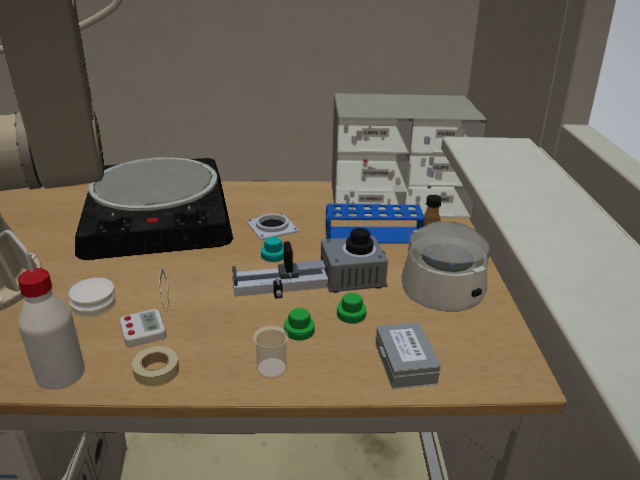

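Top view (up = +x, left = +y): dust cap near (296,202), shutter handle near (307,270), clip at (327,285), holder at (191,293), beaker at (431,286) and slide box at (422,184). The turquoise and green caps are look-alikes.

```bash
python3 - <<'E'
from h import *
im=cv2.imread('pics/top0.png')[170:340,160:350]
cv2.imwrite('pics/crop0.png',cv2.resize(im,None,fx=3.5,fy=3.5,interpolation=cv2.INTER_CUBIC))
c=load('top0')
for n,u,v,z in [('cap',295,200,.094),('holder',190.5,294,.016),('handle',306,268,.078),('railend',314,326,.034),('turq',253,291,.03),('beaker',431,280,.058)]:
    print(n,atz(c,u,v,z).round(4),dep(c,u,v).round(4))
print(c['cam_to_world'][:3,3])
E
```

```text
cap [0.6745 0.0242 0.094 ] [0.6741 0.0241 0.0959]
holder [0.5154 0.2134 0.016 ] [0.516  0.2155 0.0072]
handle [0.5593 0.0032 0.078 ] [0.5647 0.0043 0.0321]
railend [ 0.4622 -0.0119  0.034 ] [ 0.4621 -0.0119  0.0361]
turq [0.522  0.0982 0.03  ] [0.5217 0.0978 0.0337]
beaker [ 0.5443 -0.2142  0.058 ] [ 0.5499 -0.226   0.0015]
[ 0.45104358 -0.01890371  0.99842453]
```

View pics/crop0.png

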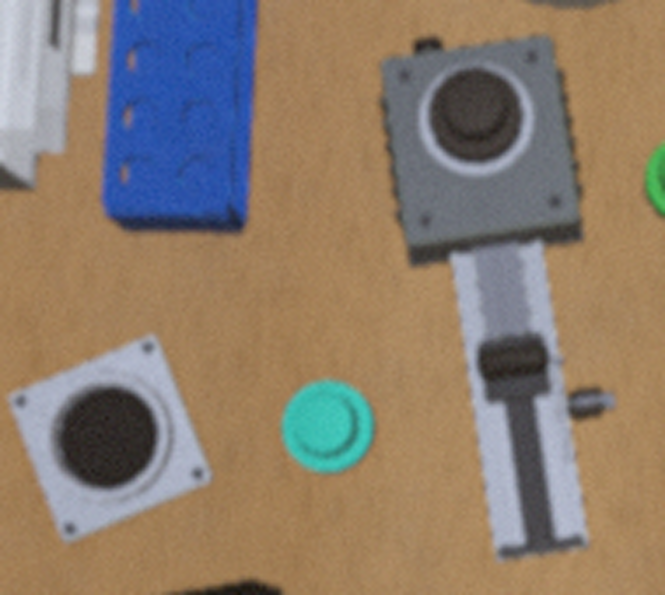

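```bash
python3 - <<'E'
from h import *
c=load('top0')
P=lambda u,v,z:atz(c,160+u/3.5,170+v/3.5,z)[:2]
cap=P(475,108,.094);hol=np.mean([P(u,v,.006) for u,v in [(152,337),(12,398),(68,540),(210,478)]],0)
ring=P(112,437,.016)
end=P(541,548,.034);
box=[P(u,v,.06) for u,v in [(384,62),(550,38),(581,225),(408,250)]];bc=np.mean(box,0)
print('cap',cap,'hol',hol,ring,'end',end,'boxc',bc,'yaw cap-end',np.degrees(np.arctan2(*(cap-end)[::-1])),'box-end',np.degrees(np.arctan2(*(bc-end)[::-1])),'len',np.linalg.norm(cap-end))
print('handle',P(513,345,.078),'clip tip',P(570,402,.033),P(612,401,.033),'idx',P(562,360,.03))
print('bottle',dep(c,458,475),dep(c,425,455))
E
```

```text
cap [0.67303595 0.02290174] hol [0.5141678 0.2137389] [0.51393196 0.21058111] end [ 0.46118947 -0.01294466] boxc [0.66324124 0.02114725] yaw cap-end 9.604009930211301 box-end 9.577230182141466 len 0.21485784959867263
handle [0.55834553 0.00221163] clip tip [ 0.5349078  -0.02639218] [ 0.53578691 -0.04777727] idx [ 0.55664205 -0.02198214]
bottle [ 0.24965611 -0.22610315  0.16818674] [ 0.25306515 -0.20020375  0.05446281]
```

Call:
{"op": "jog_arm", "data": {
  "gripper": [1,1,1,1,1,1,1,1],
  "offset": [
    [2,3,5],
    [5,7,6],
    [9,12,6],
    [13,17,6],
    [17,22,6],
    [20.5,27,6],
    [24,31.5,6],
    [28,36,6]
  ],
  "twist": [9,18,28,38,47,56,65,73]
}}

```text
clock: 1.1
tcp_pos: [0.539, -0.1519, 0.2641]
orientation: [-0.0, 0.643, 0.766, -0.0]
wrist_force: [1.4, -1.0, 0.2]
finger_gap: 0.0856
grip_force: 0.0
```

Call:
{"op": "jog_arm", "data": {
  "gripper": [1,1,1,1,1,1,1,1],
  "offset": [
    [3.5,4.5,0],
    [7,9,-1],
    [10.5,13.5,-3],
    [13.5,17.6,-5],
    [13.5,17.6,-6],
    [13.5,17.6,-6],
    [13.5,17.6,-6],
    [13.5,17.6,-6]
  ],
  "twist": [0,0,0,0,0,0,0,0]
}}

```text
clock: 2.1
tcp_pos: [0.6733, 0.0209, 0.2057]
orientation: [0.001, 0.646, 0.764, 0.001]
wrist_force: [0.5, -0.3, -0.7]
finger_gap: 0.0851
grip_force: 0.0
```

```bash
python3 - <<'E'
from h import *
c=snap('wrist','w1');s=env.get_state();print(s['clock'],s['tcp_pos'],s['orientation'],s['joint_pos'],c['cam_to_world'])
E
```

```text
2.15 [0.67337876 0.02103888 0.20556418] [8.24781249e-04 6.45482212e-01 7.63774656e-01 5.55561313e-04] [-8.77726442e-02  5.13962087e-01  3.51547810e-01  1.40639361e+00
 -4.19710972e-05  1.31553709e+00] [[ 9.85795955e-01 -1.60873366e-01 -4.82296018e-02  6.59964871e-01]
 [ 1.67946896e-01  9.44984386e-01  2.80710440e-01  9.26468829e-02]
 [ 4.17387401e-04 -2.84823228e-01  9.58579968e-01  3.75834803e-01]
 [ 0.00000000e+00  0.00000000e+00  0.00000000e+00  1.00000000e+00]]
```

View pics/w1.png

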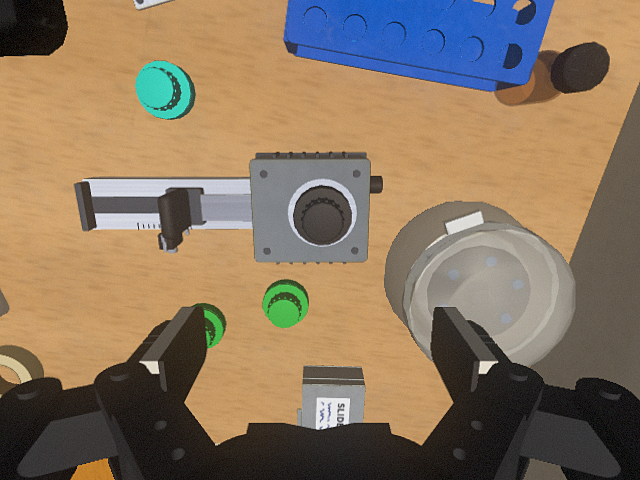

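Wrist view: dust cap knob at about (322,215) on the box, with box edges parallel to the image, so the yaw matches. A pot stands just behind the detector (edge near (390,270)), and the shutter handle is at about (176,205).

```bash
cat >> h.py <<'E'
def cloud(c):
    v,u=np.mgrid[0:480,0:640]; f=240/np.tan(np.radians(float(c['fovy']))/2)
    K=np.array([[f,0,float(c['cx'])],[0,f,float(c['cy'])],[0,0,1]])
    p=cv2.undistortPoints(np.stack([u,v],-1).reshape(-1,1,2).astype(float),K,np.array(c['distortion'],float)).reshape(480,640,2)
    z=c['z_map'];d=np.stack([p[...,0]*z,-p[...,1]*z,-z],-1)
    T=c['cam_to_world'];X=d@T[:3,:3].T+T[:3,3];X[z==0]=9;return X
def circ(X,z0,z1,xy,r):
    m=(X[...,2]>z0)&(X[...,2]<z1)&(np.hypot(X[...,0]-xy[0],X[...,1]-xy[1])<r)
    q=X[m][:,:2].astype(np.float32);return cv2.minEnclosingCircle(q),q.mean(0),len(q),X[m][:,2].mean()
E
python3 - <<'E'
from h import *
X=cloud(load('w1'))
print('knob',circ(X,.089,.1,(.673,.023),.035))
a=.168;R=np.array([[np.cos(a),np.sin(a)],[-np.sin(a),np.cos(a)]])
def det(m): return (X[m][:,:2]-[.673,.0228])@R.T
m=(X[...,2]>.06)&(X[...,0]>.70)&(X[...,0]<.9)&(abs(X[...,1])<.12);m[300:,:]=False
q=det(m);print('pot min x from cap',np.percentile(q[:,0],1),'z',np.percentile(X[m][:,2],99))
m=(X[...,2]>.055)&(X[...,2]<.066)&(np.hypot(X[...,0]-.663,X[...,1]-.02)<.075);m[300:,:]=False
print('box',cv2.minAreaRect(X[m][:,:2].astype(np.float32)*1000))
m=(X[...,2]>.070)&(X[...,2]<.084)&(np.hypot(X[...,0]-.55,X[...,1])<.04)
print('handle',cv2.minAreaRect(X[m][:,:2].astype(np.float32)*1000),m.sum())
E
```

```text
knob (((0.6743626594543457, 0.026100043207406998), 0.01716603711247444), array([0.6743387 , 0.02695694], dtype=float32), 1409, np.float64(0.09426206095277155))
pot min x from cap 0.027170632517263878 z 0.1183939859812834
box ((664.7426147460938, 24.089412689208984), (100.13602447509766, 90.43708038330078), 9.826807975769043)
handle ((551.743896484375, 5.017969131469727), (11.642653465270996, 35.192405700683594), 9.888603210449219) 731
```

Call:
{"op": "jog_arm", "data": {
  "gripper": [0.62,0.62,0.62,0.62,0.62,0.62,0.62,0.62],
  "offset": [
    [0.1,0.4,-2],
    [0.1,0.4,-5],
    [0.1,0.4,-8],
    [0.1,0.4,-10.5],
    [0.1,0.4,-12],
    [0.1,0.4,-12.7],
    [0.1,0.4,-12.7],
    [0.1,0.4,-12.7]
  ],
  "twist": [0,0,0,0,0,0,0,0],
  "squeeze": 30
}}

```text
clock: 3.15
tcp_pos: [0.675, 0.0261, 0.0784]
orientation: [0.001, 0.645, 0.764, 0.001]
wrist_force: [-0.8, -0.7, 0.1]
finger_gap: 0.0528
grip_force: 0.0
```

Call:
{"op": "jog_arm", "data": {
  "gripper": [0.3,0.2,0.2,0.2,0.2,0.2,0.2,0.2],
  "offset": [
    [0,0,0],
    [0,0,0],
    [0,0,0],
    [0,0,0],
    [0,0,0],
    [0,0,0],
    [0,0,0],
    [0,0,0]
  ],
  "twist": [0,0,0,0,0,0,0,0]
}}

```text
clock: 4.15
tcp_pos: [0.6743, 0.0262, 0.0772]
orientation: [0.0, 0.645, 0.764, 0.0]
wrist_force: [-0.0, 0.4, -0.1]
finger_gap: 0.017
grip_force: 0.0
```

The fingers closed past 32 mm, so they missed the knob; look.

```bash
python3 - <<'E'
from h import *
a=snap('wrist','w2')['image'];b=snap('scene','s2')['image']
x=cv2.resize(b[200:320,220:400],(600,400),interpolation=cv2.INTER_CUBIC)
y=cv2.resize(a,(400,300))
o=np.zeros((400,800,3),np.uint8);o[:,:]=0
o=np.hstack([cv2.resize(x,(450,300)),cv2.resize(a,(350,300))])
cv2.imwrite('pics/v2.png',o[:,:,::-1]);s=env.get_state();print(s['finger_gap'],s['grip_force'],s['wrist_force'])
E
```

```text
0.016907731100709308 0.0 [0.25099249 0.22716419 0.64811898]
```

View pics/v2.png

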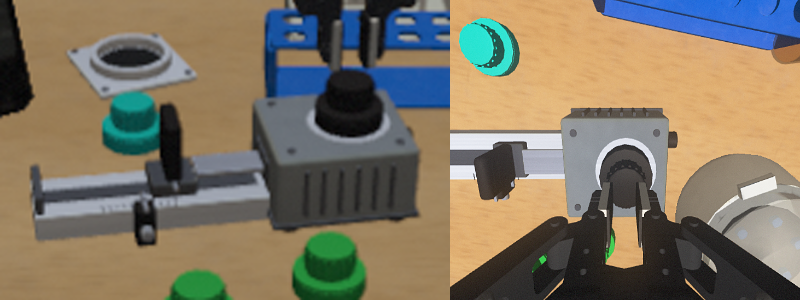

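Left half (scene): the knob stands untouched at (350,90) and the fingertips appear above it at (350,40). Right half (wrist): the tips are near (628,190), just above the knob. I'll check the fingertip positions by depth.

```bash
python3 - <<'E'
from h import *
c=load('w2');X=cloud(c);print(c['cam_to_world'][:3,3],env.get_state()['tcp_pos'])
f=lambda u,v:(int((u-450)*640/350),int(v*480/300))
for u,v in [(609,185),(641,185),(625,160),(625,150),(600,215),(650,215)]:
    a,b=f(u,v);print('w',a,b,X[b,a].round(4))
c=load('s2');X=cloud(c)
for u,v in [(335,62),(368,62),(333,30),(350,78),(350,110),(312,120)]:
    a,b=int(220+u*180/450),int(200+v*120/300);print('s',a,b,X[b,a].round(4))
E
```

```text
[0.66109915 0.09786422 0.24740941] [0.67422833 0.02620695 0.07722088]
w 290 296 [0.6606 0.0355 0.113 ]
w 349 296 [0.6827 0.0398 0.1139]
w 320 256 [0.6713 0.042  0.0784]
w 320 240 [0.6701 0.0489 0.0757]
w 274 344 [0.6584 0.0363 0.1489]
w 365 344 [0.6846 0.0408 0.1488]
s 354 224 [0.6637 0.0118 0.1136]
s 367 224 [0.6863 0.0183 0.1103]
s 353 212 [0.6615 0.0165 0.1336]
s 360 231 [0.676  0.0254 0.093 ]
s 360 244 [0.6755 0.0092 0.0767]
s 344 248 [0.6496 0.0219 0.0614]
```

```bash
python3 - <<'E'
from h import *
for n in ['s2','w2']:
    X=cloud(load(n));m=(X[...,2]>.08)&(X[...,2]<.2)&(abs(X[...,0]-.674)<.022)&(abs(X[...,1]-.026)<.022)
    print(n,np.histogram(X[m][:,2],bins=np.arange(.08,.145,.005)))
    v,u=np.nonzero(m)
    for r in range(215,236,2) if n=='s2' else []:
        print(r,[(int(k),X[r,k].round(3).tolist()) for k in range(350,372,4)])
E
```

```text
s2 (array([ 48,  56, 151,   3,   2,  28,  46,  55,  46,  57,  59,  52]), array([0.08 , 0.085, 0.09 , 0.095, 0.1  , 0.105, 0.11 , 0.115, 0.12 ,
       0.125, 0.13 , 0.135, 0.14 ]))
215 [(350, [0.657, 0.015, 0.129]), (354, [0.663, 0.015, 0.129]), (358, [0.686, 0.159, 0.056]), (362, [0.694, 0.161, 0.055]), (366, [0.684, 0.022, 0.126]), (370, [0.691, 0.021, 0.126])]
217 [(350, [0.657, 0.018, 0.124]), (354, [0.663, 0.011, 0.127]), (358, [0.685, 0.15, 0.056]), (362, [0.693, 0.151, 0.056]), (366, [0.684, 0.022, 0.121]), (370, [0.69, 0.015, 0.125])]
219 [(350, [0.657, 0.018, 0.12]), (354, [0.664, 0.015, 0.121]), (358, [0.686, 0.155, 0.05]), (362, [0.693, 0.148, 0.053]), (366, [0.685, 0.022, 0.118]), (370, [0.691, 0.018, 0.12])]
221 [(350, [0.657, 0.015, 0.118]), (354, [0.664, 0.013, 0.118]), (358, [0.696, 0.245, -0.001]), (362, [0.704, 0.245, -0.001]), (366, [0.685, 0.021, 0.115]), (370, [0.691, 0.019, 0.116])]
223 [(350, [0.658, 0.018, 0.112]), (354, [0.664, 0.012, 0.115]), (358, [0.695, 0.233, 0.0]), (362, [0.703, 0.231, 0.001]), (366, [0.685, 0.02, 0.111]), (370, [0.691, 0.018, 0.113])]
2
[... 603 characters left out ...]
0.024, 0.094]), (358, [0.673, 0.025, 0.093]), (362, [0.679, 0.026, 0.093]), (366, [0.686, 0.025, 0.093]), (370, [0.716, 0.194, 0.002])]
233 [(350, [0.674, 0.181, 0.004]), (354, [0.665, 0.02, 0.092]), (358, [0.672, 0.019, 0.093]), (362, [0.679, 0.016, 0.094]), (366, [0.686, 0.019, 0.093]), (370, [0.694, 0.026, 0.089])]
235 [(350, [0.66, 0.029, 0.083]), (354, [0.665, 0.017, 0.09]), (358, [0.671, 0.01, 0.094]), (362, [0.678, 0.012, 0.092]), (366, [0.685, 0.014, 0.092]), (370, [0.714, 0.179, 0.001])]
w2 (array([ 235,  264, 2549,  551,    6,   91,  369,  457,  517,  571,  608,
        471]), array([0.08 , 0.085, 0.09 , 0.095, 0.1  , 0.105, 0.11 , 0.115, 0.12 ,
       0.125, 0.13 , 0.135, 0.14 ]))
```

Both cameras agree that the actual tips sit about 30 mm above the reported TCP. Laterally they are centred, so I descend another 3 cm with the fingers open and grip again.

Call:
{"op": "jog_arm", "data": {
  "gripper": [0.62,0.62,0.62,0.62,0.62,0.62,0.62,0.62],
  "offset": [
    [0,0,0],
    [0,0,0],
    [0,0,0],
    [0,0,-0.5],
    [0,0,-1.3],
    [0,0,-2.2],
    [0,0,-3],
    [0,0,-3]
  ],
  "twist": [0,0,0,0,0,0,0,0]
}}

```text
clock: 5.25
tcp_pos: [0.6734, 0.0263, 0.0459]
orientation: [-0.001, 0.645, 0.764, -0.001]
wrist_force: [-0.2, 0.6, -1.1]
finger_gap: 0.053
grip_force: 0.0
```

Call:
{"op": "jog_arm", "data": {
  "gripper": [0.3,0.2,0.2,0.2,0.2,0.2,0.2,0.2],
  "offset": [
    [0,0,0],
    [0,0,0],
    [0,0,0],
    [0,0,0],
    [0,0,0],
    [0,0,0],
    [0,0,0],
    [0,0,0]
  ],
  "twist": [0,0,0,0,0,0,0,0]
}}

```text
clock: 6.25
tcp_pos: [0.6746, 0.0262, 0.0476]
orientation: [0.0, 0.645, 0.764, 0.0]
wrist_force: [0.5, 0.2, 3.3]
finger_gap: 0.0308
grip_force: 30.0
```

Call:
{"op": "jog_arm", "data": {
  "gripper": [0.2,0.2,0.2,0.2,0.2,0.2,0.2,0.2],
  "offset": [
    [0,0,0.6],
    [0,0,1.6],
    [0,0,3],
    [0,0,5],
    [0,0,7],
    [0,1,8],
    [-1,3,8],
    [-3,5,8]
  ],
  "twist": [0,0,0,0,0,0,0,0]
}}

```text
clock: 7.25
tcp_pos: [0.6432, 0.0779, 0.1263]
orientation: [-0.001, 0.645, 0.764, -0.0]
wrist_force: [-0.2, -0.2, -0.5]
finger_gap: 0.0308
grip_force: 29.9
```

Call:
{"op": "jog_arm", "data": {
  "gripper": [0.2,0.2,0.2,0.2,0.2,0.2,0.2,0.2],
  "offset": [
    [-3,2,0],
    [-6,4,0],
    [-9,5,0],
    [-11,6,0],
    [-12,6.5,0],
    [-12,6.5,0],
    [-12,6.5,0],
    [-12,6.5,0]
  ],
  "twist": [0,0,0,0,0,0,0,0]
}}

```text
clock: 8.25
tcp_pos: [0.525, 0.1409, 0.127]
orientation: [0.0, 0.645, 0.764, 0.0]
wrist_force: [-0.3, -0.2, -1.0]
finger_gap: 0.0308
grip_force: 29.9
```

```bash
python3 - <<'E'
from h import *
c=snap('wrist','w3');s=env.get_state();print(s['clock'],s['tcp_pos'],s['finger_gap'],s['grip_force'])
E
```

```text
8.3 [0.52489876 0.14085257 0.12704361] 0.030639794613959204 29.944496154785156
```

View pics/w3.png

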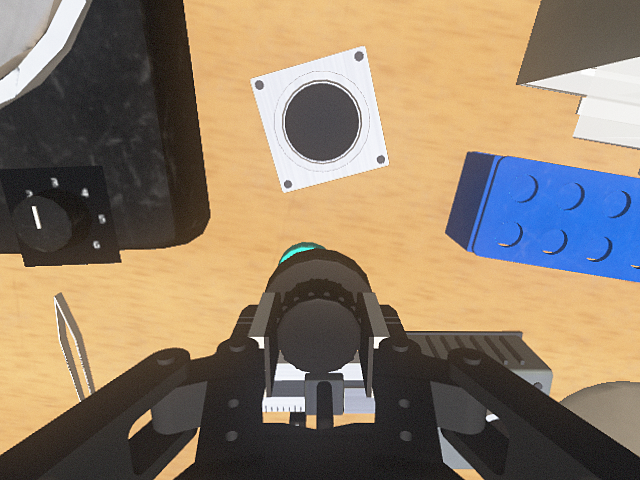

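The cap is held level at (320,325). The holder's plate corners are at (251,80), (365,47), (389,164), (284,192), with the dark recess centred at (322,122).

```bash
python3 - <<'E'
from h import *
c=load('w3');X=cloud(c)
print('plate',np.mean([atz(c,u,v,.006) for u,v in [(251,80),(365,47),(389,164),(284,192)]],0),'screws',np.mean([atz(c,u,v,.006) for u,v in [(259,85),(359,56),(381,159),(288,184)]],0))
print('recess',atz(c,322,122,.008), 'ring',circ(X,.012,.022,(.515,.215),.05))
t=np.array([.5249,.1408])
m=(np.hypot(*(X[...,:2]-t).transpose(2,0,1))<.03)&(X[...,2]<.19)&(X[...,2]>.1)
print(np.histogram(X[m][:,2],bins=np.arange(.1,.2,.005)))
z=X[330,320];print(z)
print('knob',circ(X,z[2]-.0025,z[2]+.004,t,.0175))
print('skirt',X[265,320],X[258,320])
E
```

```text
plate [0.51364659 0.21663561 0.006     ] screws [0.51325515 0.21681563 0.006     ]
recess [0.51330358 0.21757544 0.008     ] ring (((0.5131421685218811, 0.21686908602714539), 0.034124113619327545), array([0.5127219 , 0.21846712], dtype=float32), 2522, np.float64(0.01606977531696732))
(array([   0,    0,    0,    0,    0,    0,    0,    0,  265,  351, 1472,
       1207,  683,  841, 5905,  789,  729,  607,    0]), array([0.1  , 0.105, 0.11 , 0.115, 0.12 , 0.125, 0.13 , 0.135, 0.14 ,
       0.145, 0.15 , 0.155, 0.16 , 0.165, 0.17 , 0.175, 0.18 , 0.185,
       0.19 , 0.195]))
[0.52404588 0.14406184 0.17408683]
knob (((0.5248797535896301, 0.14070509374141693), 0.01746252179145813), array([0.52394813, 0.14207515], dtype=float32), 5352, np.float64(0.17389453348818618))
skirt [0.521049   0.16174823 0.15489995] [0.52063263 0.16418247 0.15356117]
```

Call:
{"op": "jog_arm", "data": {
  "gripper": [0.2,0.2,0.2,0.2,0.2,0.2,0.2,0.2],
  "offset": [
    [-0.4,2,-1],
    [-0.8,4,-3],
    [-1.2,6,-5],
    [-1.2,7.6,-7.5],
    [-1.2,7.6,-9.5],
    [-1.2,7.6,-11],
    [-1.2,7.6,-11],
    [-1.2,7.6,-11]
  ],
  "twist": [0,0,0,0,0,0,0,0]
}}

```text
clock: 9.3
tcp_pos: [0.513, 0.217, 0.0178]
orientation: [0.0, 0.645, 0.764, 0.0]
wrist_force: [0.4, -0.7, -0.5]
finger_gap: 0.0307
grip_force: 30.0
```

```bash
python3 - <<'E'
from h import *
c=snap('wrist','w4');s=env.get_state();print(s['clock'],s['tcp_pos'],s['wrist_force'],s['grip_force'])
a=c['image'];b=snap('scene','s4')['image']
o=np.hstack([cv2.resize(b[170:270,210:330],(360,300),interpolation=cv2.INTER_CUBIC),cv2.resize(a,(400,300))])
cv2.imwrite('pics/v4.png',o[:,:,::-1])
E
```

```text
9.35 [0.51317965 0.21715059 0.01811473] [-0.6002211   0.60848474 -0.0925599 ] 29.952024221420288
```

View pics/v4.png

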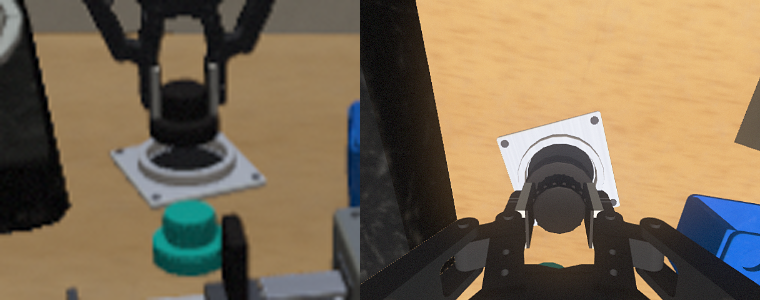

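The cap hangs level over the recess, the ring at (187,160) on the left and (562,180) on the right, well centred. Lower it.

Call:
{"op": "jog_arm", "data": {
  "gripper": [0.2,0.2,0.2,0.2,0.2,0.2,0.2,0.2],
  "offset": [
    [0,0,-0.4],
    [0,0,-0.8],
    [0,0,-1.2],
    [0,0,-1.6],
    [0,0,-2],
    [0,0,-2.3],
    [0,0,-2.4],
    [0,0,-2.4]
  ],
  "twist": [0,0,0,0,0,0,0,0]
}}

```text
clock: 10.4
tcp_pos: [0.5121, 0.2172, -0.0064]
orientation: [0.0, 0.645, 0.764, 0.0]
wrist_force: [-3.3, -0.7, 3.5]
finger_gap: 0.0307
grip_force: 30.3
```

Call:
{"op": "jog_arm", "data": {
  "gripper": [0.45,0.6,0.6,0.6,0.6,0.6,0.6,0.6],
  "offset": [
    [0,0,0],
    [0,0,0],
    [0,0,0],
    [0,0,0],
    [0,0,1],
    [0,0,3],
    [0,0,6],
    [0,0,9]
  ],
  "twist": [0,0,0,0,0,0,0,0]
}}

```text
clock: 11.4
tcp_pos: [0.5123, 0.2172, 0.0847]
orientation: [0.0, 0.645, 0.764, 0.0]
wrist_force: [1.0, 0.2, -0.4]
finger_gap: 0.0516
grip_force: 0.0
```

Call:
{"op": "jog_arm", "data": {
  "gripper": [0.6,0.6,0.6,0.6,0.6,0.6,0.6,0.6],
  "offset": [
    [0,-2,2],
    [1,-6,4],
    [2,-10,5],
    [3,-15,5],
    [3.5,-18,5],
    [3.5,-20,5],
    [3.5,-20,5],
    [3.5,-20,5]
  ],
  "twist": [0,0,0,0,0,0,0,0]
}}

```text
clock: 12.4
tcp_pos: [0.547, 0.018, 0.1334]
orientation: [-0.0, 0.645, 0.764, 0.0]
wrist_force: [0.5, 0.5, 0.1]
finger_gap: 0.0514
grip_force: 0.0
```

```bash
python3 - <<'E'
from h import *
c=snap('wrist','w5');s=env.get_state();print(s['clock'],s['tcp_pos'],s['wrist_force'],s['grip_force'])
t=snap('top','top5');X=cloud(t);X2=cloud(load('scene')) if 0 else None
print('top: cap',circ(X,.034,.05,(.514,.215),.03))
S=cloud(snap('scene','s5'));print('scene cap',circ(S,.034,.05,(.514,.215),.03))
W=cloud(c);print('wrist cap',circ(W,.034,.05,(.513,.217),.03))
m=(W[...,2]>.070)&(W[...,2]<.084)&(np.hypot(W[...,0]-.55,W[...,1]-.004)<.04)
print('handle',cv2.minAreaRect(W[m][:,:2].astype(np.float32)*1000),m.sum())
E
```

```text
12.45 [0.54697892 0.01817799 0.13331696] [0.55656487 0.72770033 0.20753391] 0.0
top: cap (((0.5154880285263062, 0.2254825234413147), 0.012881184928119183), array([0.5150705 , 0.22517104], dtype=float32), 70, np.float64(0.04061256885501052))
scene cap (((0.5135515332221985, 0.21381275355815887), 0.018816830590367317), array([0.5134002 , 0.21198793], dtype=float32), 120, np.float64(0.03848981079650999))
wrist cap (((0.0, 0.0), 0.0), array([nan, nan], dtype=float32), 0, np.float64(nan))
handle ((551.3026123046875, 5.634548187255859), (12.333178520202637, 35.755191802978516), 10.722832679748535) 1005h.py:26: RuntimeWarning: Mean of empty slice.
  q=X[m][:,:2].astype(np.float32);return cv2.minEnclosingCircle(q),q.mean(0),len(q),X[m][:,2].mean()
  ret = um.true_divide(
  ret = ret.dtype.type(ret / rcount)
```

View pics/w5.png

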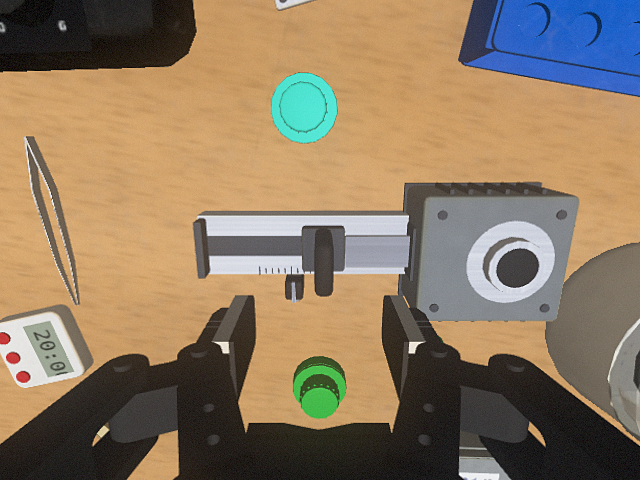

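Handle at (323,260), clip at (293,288) with its pointer up toward the rail, and the port bare. Now the clip's position along the slide.

```bash
python3 - <<'E'
from h import *
c=load('w5');X=cloud(c)
a=np.radians(9.8);R=np.array([[np.cos(a),np.sin(a)],[-np.sin(a),np.cos(a)]])
h=np.array([.5515,.0053])
q=(X[...,:2]-h)@R.T
m=(q[...,1]<-.026)&(q[...,1]>-.06)&(abs(q[...,0]+.03)<.03)&(X[...,2]>.024)&(X[...,2]<.045)
print('clip',np.percentile(q[m],[2,50,98],axis=0),m.sum())
for u,v in [(293.5,278),(293.5,290)]: print((atz(c,u,v,.034)[:2]-h)@R.T)
im=c['image'][215:315,240:360,::-1];cv2.imwrite('pics/crop5.png',cv2.resize(im,None,fx=6,fy=6,interpolation=cv2.INTER_CUBIC))
E
```

```text
clip [[-0.0295792  -0.0420381 ]
 [-0.02239535 -0.03298459]
 [-0.01629027 -0.02622075]] 373
[-0.02234811 -0.02206222]
[-0.02252648 -0.03190265]
```

View pics/crop5.png

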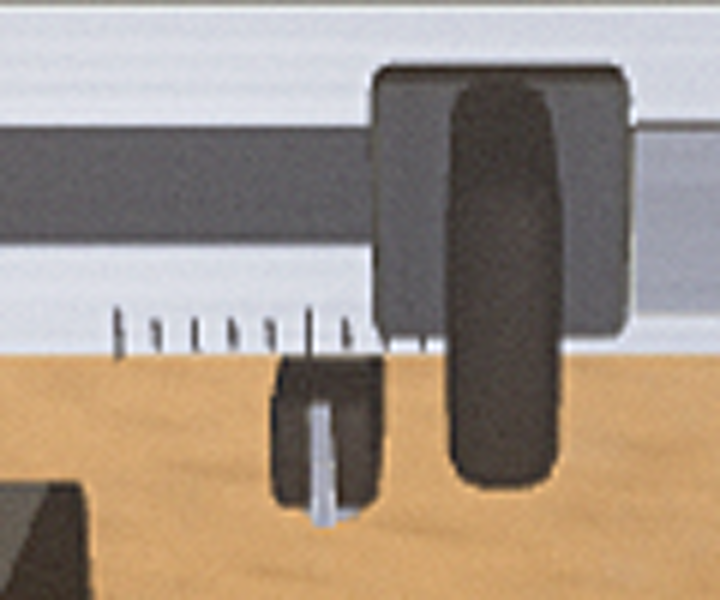

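The crop shows the clip pointer at column 321 and the carriage centre at column 500, which is about 22.4 mm of pull. Descend on the handle.

Call:
{"op": "jog_arm", "data": {
  "gripper": [0.6,0.6,0.6,0.6,0.6,0.6,0.6,0.6],
  "offset": [
    [0.2,-0.6,-1],
    [0.45,-1.3,-2],
    [0.45,-1.3,-4.5],
    [0.45,-1.3,-7],
    [0.45,-1.3,-9],
    [0.45,-1.3,-10.5],
    [0.45,-1.3,-11.1],
    [0.45,-1.3,-11.1]
  ],
  "twist": [0,0,0,0,0,0,0,0],
  "squeeze": 40
}}

```text
clock: 13.55
tcp_pos: [0.5516, 0.0041, 0.0219]
orientation: [-0.0, 0.645, 0.764, -0.0]
wrist_force: [-0.4, -0.2, -0.2]
finger_gap: 0.0512
grip_force: 0.0
```

Call:
{"op": "jog_arm", "data": {
  "gripper": [0.4,0.25,0.05,0.05,0.05,0.05,0.05,0.05],
  "offset": [
    [0,0,0],
    [0,0,0],
    [0,0,0],
    [0,0,0],
    [0,0,0],
    [0,0,0],
    [0,0,0],
    [0,0,0]
  ],
  "twist": [0,0,0,0,0,0,0,0]
}}

```text
clock: 14.55
tcp_pos: [0.5527, 0.0042, 0.0229]
orientation: [0.001, 0.645, 0.764, 0.001]
wrist_force: [2.2, 0.2, 5.9]
finger_gap: 0.0108
grip_force: 42.5
```

```bash
python3 - <<'E'
from h import *
c=snap('wrist','w6');s=env.get_state();print(s['clock'],s['tcp_pos'],s['wrist_force'],s['grip_force'],s['finger_gap'])
b=snap('scene','s6')['image']
S=cloud(load('s6'));q=circ(S,.036,.05,(.514,.215),.03);print('cap',q)
m=(np.hypot(S[...,0]-.514,S[...,1]-.215)<.045)&(S[...,2]<.03)&(S[...,2]>.012);print('ring',cv2.minEnclosingCircle(S[m][:,:2].astype(np.float32)))
o=np.hstack([cv2.resize(b[190:310,210:340],(390,360),interpolation=cv2.INTER_CUBIC),cv2.resize(c['image'][120:,160:480],(320,360))])
cv2.imwrite('pics/v6.png',o[:,:,::-1])
E
```

```text
14.6 [0.55269291 0.00425633 0.02293485] [0.51246123 0.90205906 5.21984192] 42.482900619506836 0.011183714684367994
cap (((0.5031667947769165, 0.20444738864898682), 0.0042691295966506), array([0.50266933, 0.20404704], dtype=float32), 8, np.float64(0.03753357688851355))
ring ((0.5229473114013672, 0.20472276210784912), 0.02549208700656891)
```

View pics/v6.png

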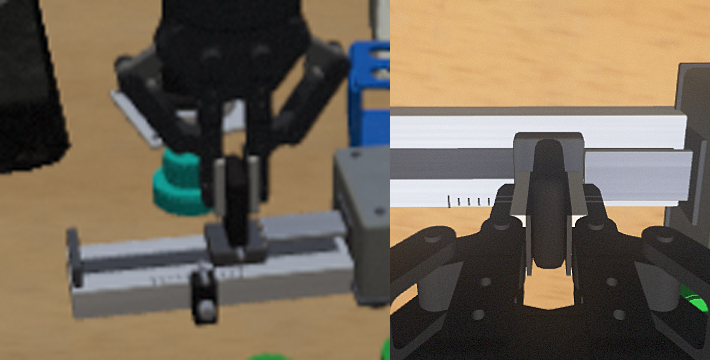

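Both pads hold the handle (gap 11 mm, 42 N), and the fingers are clear of carriage and clip. Pull 22.4 mm along the slide.

Call:
{"op": "jog_arm", "data": {
  "gripper": [0.05,0.05,0.05,0.05,0.05,0.05,0.05,0.05],
  "offset": [
    [-0.3,-0.05,0],
    [-0.7,-0.12,0],
    [-1.1,-0.19,0],
    [-1.5,-0.26,0],
    [-1.9,-0.32,0],
    [-2.2,-0.38,0],
    [-2.2,-0.38,0],
    [-2.2,-0.38,0]
  ],
  "twist": [0,0,0,0,0,0,0,0]
}}

```text
clock: 15.65
tcp_pos: [0.5312, 0.0005, 0.023]
orientation: [0.001, 0.645, 0.764, 0.001]
wrist_force: [5.0, 1.8, 4.9]
finger_gap: 0.0117
grip_force: 42.4
```

```bash
python3 - <<'E'
from h import *
c=snap('wrist','w7');s=env.get_state();print(s['clock'],s['tcp_pos'],s['wrist_force'],s['grip_force'],s['finger_gap'])
b=snap('scene','s7')['image']
a=np.radians(9.75);d=np.array([np.cos(a),np.sin(a)]);h=np.array([.5515,.0053])
X=cloud(c);q=(X[...,:2]-h)@d;l=(X[...,:2]-h)@[-d[1],d[0]]
m=(X[...,2]>.072)&(X[...,2]<.084)&(abs(l)<.014)&(abs(q+.022)<.02)
u=c['image'].max(2)<70
print('handle shift',np.percentile(q[m&u],[3,50,97]),m.sum())
m=(X[...,2]>.029)&(X[...,2]<.038)&(l>.005)&(l<.017)&(abs(q+.022)<.03)
print('block',np.percentile(q[m],[2,50,98]))
o=np.hstack([cv2.resize(b[255:305,240:310],(420,300),interpolation=cv2.INTER_CUBIC),cv2.resize(c['image'][180:420,180:460],(350,300))])
cv2.imwrite('pics/v7.png',o[:,:,::-1])
E
```

```text
15.7 [5.31236091e-01 5.26867144e-04 2.29340679e-02] [4.61295958 0.76532014 5.13935408] 42.35365927219391 0.011259353792333462
handle shift [-0.03881576 -0.02174946 -0.00519452] 3613
block [-0.03700595 -0.01229255  0.00704158]
```

View pics/v7.png

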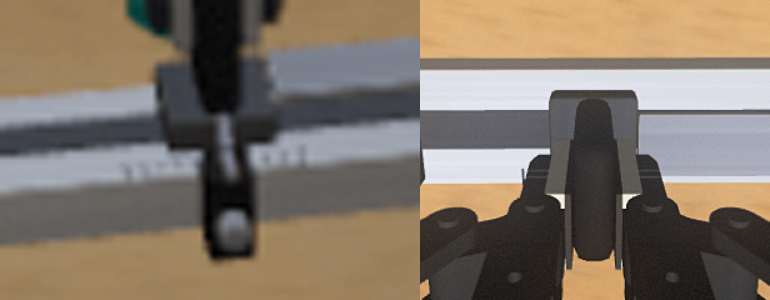

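The pointers look nearly level on the left: carriage pointer about (222,125), clip pointer (227,155). The numbers put it about 0.8 mm short, so a small nudge and a numeric check.

Call:
{"op": "jog_arm", "data": {
  "gripper": [0.05,0.05,0.05,0.05,0.05,0.05,0.05,0.05],
  "offset": [
    [-0.08,-0.01,0],
    [-0.08,-0.01,0],
    [-0.08,-0.01,0],
    [-0.08,-0.01,0],
    [-0.08,-0.01,0],
    [-0.08,-0.01,0],
    [-0.08,-0.01,0],
    [-0.08,-0.01,0]
  ],
  "twist": [0,0,0,0,0,0,0,0]
}}

```text
clock: 16.75
tcp_pos: [0.5306, 0.0004, 0.0229]
orientation: [0.001, 0.645, 0.764, 0.001]
wrist_force: [5.7, 2.1, 4.1]
finger_gap: 0.0114
grip_force: 42.3
```

```bash
python3 - <<'E'
from h import *
c=snap('wrist','w8');s=env.get_state();print(s['clock'],s['tcp_pos'],s['wrist_force'],s['grip_force'])
a=np.radians(9.75);d=np.array([np.cos(a),np.sin(a)]);h=np.array([.5515,.0053])
k=load('w7')
print('block centre w7',np.mean([(atz(k,u,256,.033)[:2]-h)@d for u in (283.2,354.4)]))
c5=load('w5');print('block centre w5',np.mean([(atz(c5,240+u/6,229,.033)[:2]-h)@d for u in (373,630)]))
t=snap('scene','s8')
S=cloud(load('s7'));f=lambda u,v:(240+u*70/420,255+v*50/300)
for n,u,v in [('clip',227,155),('idx',221,122)]: print(n,(atz(t,*f(u,v),.034)[:2]-h)@d)
E
```

```text
16.8 [5.30645615e-01 4.10287212e-04 2.29331774e-02] [5.55037699 2.3242633  3.7341284 ] 42.26591348648071
block centre w7 -0.021688764523270697
block centre w5 0.0002896581359665652
clip -0.021793295563966787
idx -0.021217121165143283
```

```bash
python3 -c "
from workcell import env
print(env.hand_in())"
```

```text
the job is handed in; nothing more can be done
None
```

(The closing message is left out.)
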